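Index the tin display carousel to the yellow tin

TASK

Turn the display carousel on the shop counter by one position, the short way round, so that the yellow tin standing on it comes to the red arrow. Its black upright pegs are there to turn it by: do not push on, lift or tip the yellow tin, and leave the carousel settled in its click position.

Things in the scene. Friction and masses are not known exactly. Their poses are not given: they have to be found in the camera images.
- stand: Fixed stand of the carousel: dark drum 170 mm across, 48 mm high, screwed to the counter. Origin at the drum's centre on the counter; z up is the turning axis. Its +x axis points along a flat dark tongue (34 mm wide) that reaches out under the deck and ends, beyond its rim, 225 mm from the centre, in a white plate 56 mm wide with the red arrow pointing inward.
- carousel (a joint): Turn of the round wooden deck (300 mm across, 12 mm thick, top 62 mm above the counter), rad; 0 at the start, positive counterclockwise from above. It clicks into place every 72 degrees (1.257 rad), 0 included. Moving it out takes about 5 N at a peg; past half way it pulls itself, well damped, into the next. End stops at +-2.6 rad. Five tin pockets of short brass studs lie 85 mm from the axis.
- peg (a point): Centre of the top of one of five alike black round pegs, 16 mm in diameter, fixed upright on the deck between the pockets, 130 mm from the turning axis and 72 degrees apart, tops 137 mm above the counter, 75 mm above the deck. Turns with the deck. At joint 0 this peg is 36 degrees counterclockwise of the stand's +x. At least 45 mm is free to the nearest tin. Any peg may be used.
- arrow_place (a point): Point on the stand's +x side, 85 mm from the turning axis, at the height of the deck's top (62 mm): the centre of the pocket that is at the red arrow. Fixed; it does not turn with the deck.
- tin_yellow: Yellow food tin with a white band and a yellow lid, 62 mm in diameter, 50 mm high, about 0.18 kg, origin at the centre of its underside, z up. It stands loose in a pocket next to the arrow's, on one side or the other (1.257 rad away); the other four pockets hold white, green, red and blue tins of the same size.
There are look-alikes about, which are no part of the job. Of the things like the tin_yellow, leave any that is orange; of the rest the smaller one is meant.

How it is judged:
At the end, for the whole second after the job is handed in: The carousel has turned one position (72 degrees, within 8.5 degrees) from its start and is at rest; the yellow tin stands upright (within 8.5 degrees) on the deck in its pocket, within 18 mm of the place at the red arrow ((value of joint carousel between 1.107 and 1.407 rad or value of joint carousel between -1.407 and -1.107 rad) and horizontal distance between tin_yellow and arrow_place below 0.018 m and angle between tin_yellow's own z axis and vertical below 0.15 rad and z of tin_yellow in the frame of arrow_place between -0.005 and 0.005 m and velocity of joint carousel between -0.1 and 0.1 rad/s and linear speed of tin_yellow below 0.05 m/s); the robot touches nothing.
It fails at once if the carousel is turned the wrong way, more than half way to the other position (horizontal distance between tin_yellow and arrow_place above 0.142 m).
It fails at once if the yellow tin is tipped (angle between tin_yellow's own z axis and vertical above 0.4 rad).
It fails at once if the yellow tin is pushed by the gripper (contact force between tin_yellow and the fingers above 2 N).
It fails at once if the yellow tin is lifted out of its pocket (z of tin_yellow in the frame of arrow_place above 0.015 m).
It also fails if it takes over 40 s, if anything falls off the work surface, if the arm or the gripper's body presses on something with over 40 N, if the wrist force passes 120 N, or if a joint passes its speed limit or range.

ROBOT

A 6-joint arm with a two-finger parallel gripper is mounted at the origin on the work surface. World frame = base frame: x ahead of the robot, y to its left, z up, the work surface at z = 0. Lengths are in m, angles in rad, forces in N, time in s.
With the tool pointing down it reaches from about 0.15 to 0.775 m from the base axis. Payload 6.1 kg.
Tool frame: the origin (TCP) lies at the very end of the fingers, on their centre line; the grasp point (between the pads) lies 19 mm behind it (arm.grip_point_offset is the distance from the TCP to the grasp point, in m); z points along the fingers, y is the direction in which the jaws open and shut (so a half turn about z gives the same grasp; the last joint's range is limited). The gripper opens to 85 mm and grips with 20 to 120 N. Pads are 22 mm wide; open, the fingers measure 114 mm over their backs; the gripper's body (76 mm by 85 mm) begins 54 mm behind the grasp point. The pads swing forward as they close: fully open they stand 13 mm farther back than shut.
Start: joints at [1.202, 0.126, -0.04, 1.405, 0, 1.571], TCP at [0.189, 0.49, 0.194] pointing down, gripper open.
Joint ranges: [-2.72, 2.72], [-0.95, 1.95], [-1.27, 1.35], [-1.78, 2.02], [-1.46, 1.47], [-3.14, 3.14]. Speed limits (rad/s): [2.39, 2.39, 3.01, 3.14, 3.14, 3.14].

INTERFACE

Orientations are given as a unit quaternion [x, y, z, w].
In Python, from workcell import arm gives the robot as it stands.
- The arm moves only by the tool play_rows, never from a script. Its argument "targets" is text: rows parted by semicolons, each of 7 numbers parted by spaces: the shift along the tool's x, y, z scaled (see below), then the turn, a rotation vector about the tool's x, y, z scaled (see below), then the gripper's target within -1 to 1 (shut at 1, half-way at 0, fully open at -1). A call has exactly 5 rows; each row is the pose to reach, as a shift and turn from the pose commanded when the call began, along the tool's axes at that moment, turning the shorter way round; what a row does not reach only later rows make up. The controller multiplies each number of a shift by 750 mm and each number of a turn by 180 degrees. A row lasts 1/8 s, in which the tool goes at most 62.5 mm and 10.7 degrees, less where a joint would pass 70% of its speed; a pose out of reach is approached as far as the arm can. A call with a number of a shift or a turn outside -1 to 1 is refused whole. A call with a gripper value outside its range is refused whole. The fingers move at their own pace and stop on an object; "newtons" is the grip in N (left out, the last holds). Time passes only in rows, so rows that repeat a pose let the fingers close, or fill a call up. It gives the time, the measured TCP pose, the force and the opening at its end, in the units of the state.
- arm.get_state(): the state, without advancing time (a new reading comes with each control period).
- arm.grab_frame(name): name is "scene" or "side" or "wrist"; returns the picture (420x560x3 uint8, red, green, blue); there is no depth.
- arm.get_calibration(name): a dict with "intrinsics" (3x3 intrinsics, pixels), "k1" (the pictures are not rectified: a ray, as slopes to the right and down, at radius r is drawn at 1 + k1 r^2 times it, then the intrinsics apply), "extrinsics" (4x4, takes a point from camera to world coordinates). Camera axes: x right, y up, looking along -z (the intrinsics and any distortion apply to the point x, -y, -z); pixel columns grow to the right and rows downward; lengths in m; the calibration is good to about 2 mm. A picture is of the moment at which its call begins: read the wrist's pose just before it. get_calibration takes no time and is no camera call; for the wrist camera it gives the pose at the moment of the call.
- arm.close_job(): hands the job in, once; it reports no verdict.
The state is a dict: "clock": time; "qpos": joint angles; "joint_vel": joint speeds; "joint_torque": joint torques, N m; "tool_pos": TCP position; "tcp_rot": TCP orientation; "ft_force": force on the tool from outside, world axes, zero at the start; "moment": the same for the moment, N m; "opening": finger opening in m.
Only numpy, scipy, OpenCV 4.12 (cv2) and the standard library are available. Lean on these libraries where they do the work, as an engineer would, in place of code of your own. Each camera call takes 0.05 s, during which the arm holds its last target. There are 200 camera calls.

## Working session

There is one attempt and no reset: what is moved stays moved. The work goes in short steps, Python scripts to look and compute and a tool call to move; the robot and the scene stay as the last step left them, time stands still between calls to the robot, and variables do not carry over. Pictures are saved under pics/ and viewed, about 8 in all and at most 12, crops included, and the job is handed in when it is done.

Besides the shell and the picture viewer there is one more tool, called as name(argument=value, ...) on one line, values as JSON. play_rows: Moves the arm, as the interface text tells. Shifts and turns lie within -1 to 1; 1 stands for 750 mm of shift or 180 degrees of turn. Its arguments: {"type":"object","properties":{"targets":{"type":"string"},"newtons":{"type":"number"}},"required":["targets"]}

```bash
ls; mkdir -p pics
python3 - <<'E'
from workcell import arm
import cv2,numpy as np
ims=[]
for n in("scene","side"):
    f=arm.grab_frame(n); np.save(f"pics/{n}.npy",f); cv2.imwrite(f"pics/{n}0.png",f[:,:,::-1])
    c=arm.get_calibration(n); print(n,c["intrinsics"].round(1).tolist() if hasattr(c["intrinsics"],'round') else c["intrinsics"],c["k1"],np.round(c["extrinsics"],3).tolist())
s=arm.get_state(); print({k:np.round(v,3).tolist() for k,v in s.items()})
E
```

```text
pics
scene [[394.7, 0.0, 287.3], [0.0, 394.7, 205.1], [0.0, 0.0, 1.0]] -0.11037445138519318 [[-0.132, -0.813, 0.567, 1.059], [0.991, -0.113, 0.067, 0.127], [0.009, 0.571, 0.821, 0.676], [0.0, 0.0, 0.0, 1.0]]
side [[441.4, 0.0, 279.4], [0.0, 441.4, 215.0], [0.0, 0.0, 1.0]] -0.018514073826600513 [[-0.953, 0.225, -0.202, 0.496], [-0.302, -0.707, 0.639, 0.629], [0.001, 0.67, 0.742, 0.765], [0.0, 0.0, 0.0, 1.0]]
{'clock': 0.1, 'qpos': [1.202, 0.126, -0.041, 1.405, 0.0, 1.571], 'joint_vel': [0.001, -0.0, 0.001, -0.002, 0.001, 0.001], 'joint_torque': [0.002, -43.69, 35.361, 0.014, 0.0, 0.0], 'tool_pos': [0.189, 0.489, 0.194], 'tcp_rot': [0.183, 0.983, -0.001, -0.0], 'ft_force': [0.343, -0.23, -0.39], 'moment': [-0.001, 0.041, 0.009], 'opening': 0.085}
```

View pics/scene0.png

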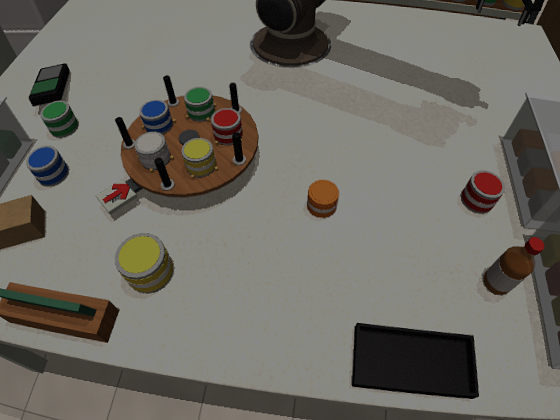

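View pics/side0.png

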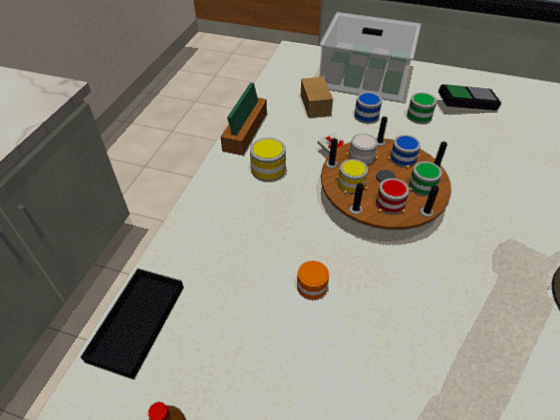

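The candidates for the yellow tin are these:
- Scene (198,155), a small yellow tin on the deck.
- Scene (145,262), a larger yellow tin on the counter, which is a look-alike.
- Scene (322,197), orange, so it is left alone.

The small yellow tin on the deck fits. The white tin is at the arrow (118,195). Next I'll measure the pegs and confirm the tin in a crop.

```bash
cat > h.py <<'E'
import numpy as np,cv2
from workcell import arm
def ray(n,p,z):
    c=arm.get_calibration(n);K=np.array(c["intrinsics"]);E=np.array(c["extrinsics"])
    d=(np.array(p,float)-K[:2,2])/K[[0,1],[0,1]];u=d.copy()
    for _ in range(20):u=d/(1+c["k1"]*(u@u))
    v=E[:3,:3]@np.array([u[0],-u[1],-1]);o=E[:3,3]
    return (o+v*(z-o[2])/v[2])[:2]
E
python3 - <<'E'
from h import *
from scipy.optimize import least_squares
def pegs(n,x0,x1,y0,y1):
    f=np.load(f"pics/{n}.npy"); m=(f.max(2)<45).astype(np.uint8)
    k,l,st,c=cv2.connectedComponentsWithStats(m)
    out=[]
    for i in range(1,k):
        x,y,w,h,a=st[i]
        if x0<x+w/2<x1 and y0<y+h/2<y1 and 60<a<600 and h>1.4*w:
            ys,xs=np.where(l==i); t=ys<ys.min()+6
            p=(xs[t].mean(),ys.min()+3.0); out.append((p,ray(n,p,.137)))
    return out
A={}
for n,b in(("scene",(100,262,60,215)),("side",(310,460,105,235))):
    P=pegs(n,*b); A[n]=P
    X=np.array([q for _,q in P])
    r=least_squares(lambda c:np.hypot(*(X-c).T)-.130,X.mean(0))
    ang=np.degrees(np.arctan2(*(X-r.x).T[::-1]))
    print(n,"centre",r.x.round(4),"res",r.fun.round(4))
    for (p,q),a in zip(P,ang):print(np.round(p,1),q.round(4),a.round(1))
    f=np.load(f"pics/{n}.npy");hsv=cv2.cvtColor(f,cv2.COLOR_RGB2HSV)
    for nm,lo,hi in(("yellow",(24,120,120),(34,255,255)),):
        m=cv2.inRange(hsv,lo,hi);k,l,st,c=cv2.connectedComponentsWithStats(m)
        for i in range(1,k):
            if st[i][4]>100:
                q=ray(n,c[i],.105);print(nm,c[i].round(),st[i][4],q.round(3),"from centre",np.round([np.hypot(*(q-r.x)),np.degrees(np.arctan2(*(q-r.x)[::-1]))],3))
print("arrow",ray("scene",(118,195),.02), ray("side",(332,142),.02))
f=np.load("pics/scene.npy");cv2.imwrite("pics/crop.png",cv2.resize(f[70:300,90:290,::-1],None,fx=2.6,fy=2.6,interpolation=cv2.INTER_CUBIC))
E
```

```text
scene centre [ 0.4909 -0.1562] res [-0.0065 -0.0037 -0.0006 -0.0021 -0.0074]
[166.5  79. ] [ 0.3881 -0.2247] -146.3
[232.5  86. ] [ 0.3946 -0.0745] 139.7
[118.7 120. ] [ 0.526  -0.2808] -74.3
[237.1 133. ] [ 0.5322 -0.0352] 71.1
[161.1 158. ] [ 0.6134 -0.1609] -2.2
yellow [196. 149.] 367 [ 0.554 -0.116] from centre [ 0.075 32.693]
yellow [139. 254.] 1152 [ 0.795 -0.149] from centre [0.304 1.303]
side centre [ 0.49   -0.1544] res [-0.0028 -0.0021 -0.0006 -0.0011 -0.0034]
[383.8 120. ] [ 0.5221 -0.2775] -75.4
[333.6 142. ] [ 0.6178 -0.1596] -2.3
[443. 145.] [ 0.3811 -0.2242] -147.3
[359.5 187. ] [ 0.5351 -0.0337] 69.5
[434. 188.] [ 0.3899 -0.0769] 142.2
yellow [267. 148.] 445 [ 0.766 -0.131] from centre [0.277 4.907]
yellow [354. 168.] 274 [ 0.561 -0.124] from centre [ 0.077 23.209]
arrow [ 0.62839587 -0.2825208 ] [ 0.64442202 -0.30534506]
```

View pics/crop.png

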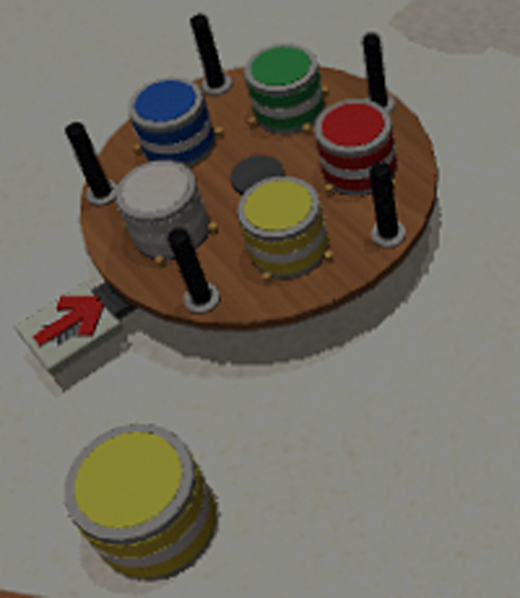

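The crop confirms it. The small yellow tin on the deck, at crop (283,225), is one pocket counterclockwise of the arrow, and the big yellow tin on the counter is the look-alike. The deck must therefore turn −72°. The centre is about (0.4905, −0.1555), and the stand's x axis is at about −38.3°. I'll put a half-open fork over the peg at 141.7° and carry it to 69.7°.

```bash
cat >> h.py <<'E'
from scipy.spatial.transform import Rotation as R
C=np.array([.4905,-.1555])
def pose(a,z,r=.130):   # TCP at peg angle a (deg), jaws tangential
    t=np.radians(a);y=np.radians(a-90);q=np.array([np.cos(y),np.sin(y),0]);zz=np.array([0,0,-1.])
    return np.r_[C+r*np.array([np.cos(t),np.sin(t)]),z],R.from_matrix(np.c_[np.cross(q,zz),q,zz])
def rows(L):
    s=arm.get_state();R0=R.from_quat(s["tcp_rot"]);p0=np.array(s["tool_pos"])
    for a,z in L:
        p,Q=pose(a,z);print(np.r_[R0.inv().apply(p-p0)/.75,(R0.inv()*Q).as_rotvec()/np.pi].round(4))
    print("t",s["clock"],"pos",p0.round(4),"yaw y",np.degrees(np.arctan2(*R0.as_matrix()[[1,0],1])).round(1),"F",np.round(s["ft_force"],1),s["opening"])
E
python3 -c "
from h import *
rows([(141.7,.19)])"
```

```text
[-5.192e-01 -6.059e-01  5.800e-03 -5.000e-04  1.000e-04  9.540e-02]
t 0.1 pos [0.1891 0.4893 0.1937] yaw y 68.9 F [ 0.3 -0.2 -0.4] 0.08524213695762549
```

play_rows(targets="-0.519 -0.606 0.005 0 0 0.095 0.1; -0.519 -0.606 0.005 0 0 0.095 0.1; -0.519 -0.606 0.005 0 0 0.095 0.1; -0.519 -0.606 0.005 0 0 0.095 0.1; -0.519 -0.606 0.005 0 0 0.095 0.1", newtons=20)

```text
clock: 0.72
tool_pos: [0.2933, 0.1932, 0.1923]
tcp_rot: [0.327, 0.945, 0.0, 0.0]
ft_force: [1.2, 0.8, 0.4]
opening: 0.0383
```

```bash
python3 -c "
from h import *
rows([(141.7,.19)])"
```

```text
[-3.207e-01 -2.026e-01  3.100e-03  1.000e-04  1.000e-04  7.000e-04]
t 0.725 pos [0.2933 0.1932 0.1923] yaw y 51.8 F [1.2 0.8 0.4] 0.03827194257995185
```

play_rows(targets="-0.32 -0.203 0.003 0 0 0 0.1; -0.32 -0.203 0.003 0 0 0 0.1; -0.32 -0.203 0.003 0 0 0 0.1; -0.32 -0.203 0.003 0 0 0 0.1; -0.32 -0.203 0.003 0 0 0 0.1")

```text
clock: 1.35
tool_pos: [0.3877, -0.0758, 0.1898]
tcp_rot: [0.329, 0.944, -0.0, -0.0]
ft_force: [-0.2, 0.1, -0.2]
opening: 0.0383
```

```bash
python3 -c "
from h import *
rows([(141.7,.19)])"
```

```text
[-0.0001  0.0015 -0.0002 -0.0001 -0.0001 -0.0006]
t 1.35 pos [ 0.3877 -0.0758  0.1898] yaw y 51.6 F [-0.2  0.1 -0.2] 0.03828354690220853
```

```bash
python3 -c "
from h import *
a=arm.grab_frame('wrist');b=arm.grab_frame('side')
b=cv2.resize(b[100:260,280:480],(525,420))
cv2.imwrite('pics/w1.png',cv2.resize(np.hstack([cv2.resize(a,(400,300)),cv2.resize(b,(400,300))])[:,:,::-1],(800,300)))"
```

```text
(no output)
```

View pics/w1.png

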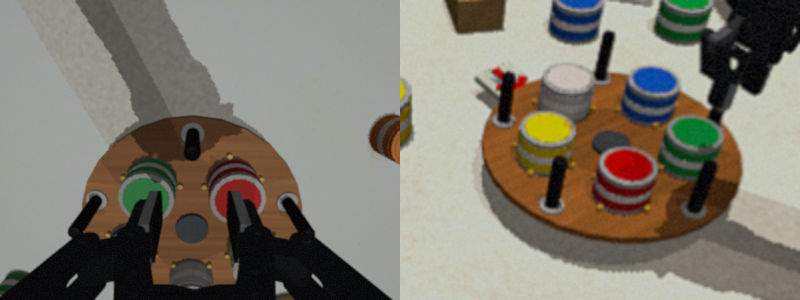

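The wrist view shows the peg at (192,150), between the red and green tins and centred between the fingers at (145,·) and (240,·). The side view agrees. I'll check this with a ray and then work out the descent.

```bash
python3 -c "
from h import *
print(ray('wrist',(192*1.4,153*1.4),.137), pose(141.7,.1)[0])
rows([(141.7,.105)])"
```

```text
[ 0.38568805 -0.07681612] [ 0.38847907 -0.07492873  0.1       ]
[ 0.0003  0.0014  0.1127 -0.0003 -0.0002 -0.0012]
t 1.45 pos [ 0.3881 -0.0759  0.1895] yaw y 51.5 F [ 0.2  0.7 -0.5] 0.0384357107627643
```

play_rows(targets="0 0 0.03 0 0 0 0.1; 0 0 0.06 0 0 0 0.1; 0 0 0.09 0 0 0 0.1; 0 0 0.113 0 0 0 0.1; 0 0 0.113 0 0 0 0.1")

```text
clock: 2.08
tool_pos: [0.3862, -0.0723, 0.1043]
tcp_rot: [0.327, 0.945, -0.0, -0.002]
ft_force: [0.7, 0.6, 0.5]
opening: 0.0383
```

```bash
python3 -c "
from h import *
rows([(141.7-4*i,.105) for i in range(1,6)])"
```

```text
[-0.005   0.0112 -0.001  -0.0004 -0.0009  0.0229]
[-0.0063  0.0232 -0.001  -0.0004 -0.0008  0.0451]
[-0.0084  0.0351 -0.0011 -0.0005 -0.0008  0.0673]
[-0.0114  0.0469 -0.0011 -0.0005 -0.0008  0.0895]
[-0.0151  0.0584 -0.0011 -0.0005 -0.0008  0.1118]
t 2.075 pos [ 0.3862 -0.0723  0.1043] yaw y 51.8 F [0.7 0.6 0.5] 0.03828495564679222
```

play_rows(targets="-0.003 0.011 0 0 0 0.022 0.1; -0.005 0.023 0 0 0 0.044 0.1; -0.008 0.035 0 0 0 0.067 0.1; -0.011 0.047 0 0 0 0.089 0.1; -0.015 0.058 0 0 0 0.111 0.1")

```text
clock: 2.7
tool_pos: [0.4239, -0.0453, 0.1064]
tcp_rot: [0.487, 0.873, 0.0, 0.0]
ft_force: [-0.2, 0.1, 0.4]
opening: 0.0386
```

```bash
python3 -c "
from h import *
rows([(121.7-4*i,.105) for i in range(1,6)])"
```

```text
[0.0013 0.0104 0.0019 0.0003 0.0002 0.0222]
[0.     0.0225 0.002  0.0003 0.0001 0.0444]
[-0.0021  0.0344  0.002   0.0003  0.0001  0.0666]
[-0.005   0.0461  0.002   0.0003  0.0001  0.0888]
[-8.800e-03  5.760e-02  2.000e-03  3.000e-04  1.000e-04  1.111e-01]
t 2.7 pos [ 0.4239 -0.0453  0.1064] yaw y 31.7 F [-0.2  0.1  0.4] 0.03863326623548212
```

There is no reaction force after 45 mm of travel, so I'll check whether the deck follows.

```bash
python3 -c "
from h import *
a=arm.grab_frame('scene');b=arm.grab_frame('side')
f=lambda i,x,y:cv2.resize(i[y:y+150,x:x+200],(400,300),interpolation=cv2.INTER_CUBIC)
cv2.imwrite('pics/c2.png',np.hstack([f(a,90,70),f(b,290,90)])[:,:,::-1]);rows([(121.7,.105)])"
```

```text
[ 0.0018 -0.002   0.0017  0.0003  0.0002  0.0008]
t 2.8 pos [ 0.4242 -0.0453  0.1062] yaw y 31.8 F [ 0.3 -0.2  0. ] 0.03863269502528232
```

View pics/c2.png

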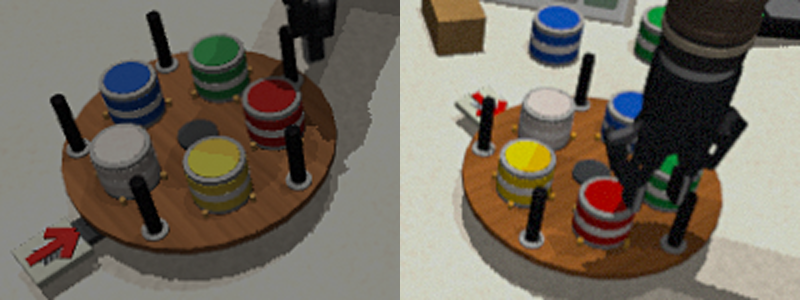

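```bash
cat >> h.py <<'E'
def proj(n,P):
    c=arm.get_calibration(n);K=np.array(c["intrinsics"]);E=np.array(c["extrinsics"])
    v=E[:3,:3].T@(np.array(P)-E[:3,3]);u=np.array([v[0],-v[1]])/-v[2];u=u*(1+c["k1"]*(u@u))
    return (u*K[[0,1],[0,1]]+K[:2,2]).round(1)
E
python3 -c "
from h import *
s=arm.get_state();p=np.array(s['tool_pos']);Y=R.from_quat(s['tcp_rot']).as_matrix()[:,1]
for n in('scene','side'):
  for k in(-.02,0,.02):
    q=p+k*Y;print(n,k,proj(n,q),proj(n,q+[0,0,.05]))
  print('peg top',proj(n,np.r_[pose(141.7,.137)[0]]))
a=arm.grab_frame('scene');b=arm.grab_frame('side')
f=lambda i,x,y:cv2.resize(i[y:y+75,x:x+100],(400,300),interpolation=cv2.INTER_CUBIC)
cv2.imwrite('pics/c3.png',np.hstack([f(a,200,55),f(b,375,150)])[:,:,::-1])"
```

```text
scene -0.02 [241.  101.8] [239.1  83.1]
scene 0 [244.2 107.4] [242.4  88.7]
scene 0.02 [247.5 113.1] [245.8  94.5]
peg top [232.9  84.2]
side -0.02 [420.8 203.7] [426.8 186.3]
side 0 [411.9 205.4] [417.5 188. ]
side 0.02 [402.9 207.2] [408.2 189.8]
peg top [434.6 188.8]
```

View pics/c3.png

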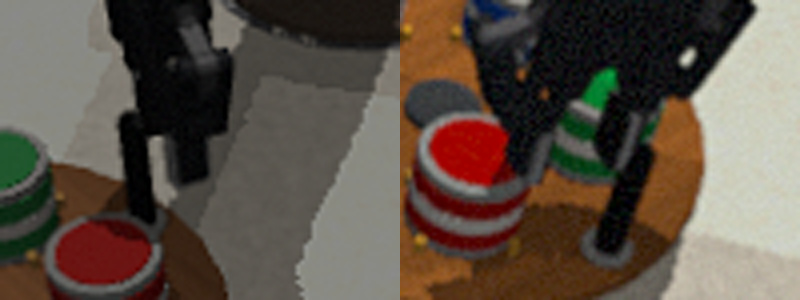

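The deck has not turned. The images put the fingertips at about z 0.144, above the peg top, while the reported TCP is at 0.106, so the fingers passed over the peg. I'll go back over the peg, go lower, and check.

```bash
python3 -c "
from h import *
rows([(141.7,.115)])"
```

```text
[-8.50e-03 -6.02e-02 -1.20e-02  1.00e-04  1.00e-04 -1.10e-01]
t 2.9 pos [ 0.4234 -0.0457  0.106 ] yaw y 31.9 F [-1.   0.3 -0.1] 0.038694743854522484
```

play_rows(targets="0 0 -0.02 0 0 0 0.1; -0.002 -0.02 -0.02 0 0 -0.037 0.1; -0.005 -0.04 -0.02 0 0 -0.073 0.1; -0.0085 -0.06 -0.02 0 0 -0.11 0.1; -0.0085 -0.06 -0.02 0 0 -0.11 0.1")

```text
clock: 3.52
tool_pos: [0.3882, -0.0755, 0.1216]
tcp_rot: [0.33, 0.944, 0.0, 0.001]
ft_force: [-0.2, -0.5, 0.6]
opening: 0.0381
```

```bash
python3 -c "
from h import *
rows([(141.7,.115),(141.7,.078)])
a=arm.grab_frame('scene');b=arm.grab_frame('side')
f=lambda i,x,y:cv2.resize(i[y:y+75,x:x+100],(400,300),interpolation=cv2.INTER_CUBIC)
cv2.imwrite('pics/c4.png',np.hstack([f(a,190,40),f(b,385,130)])[:,:,::-1])"
```

```text
[ 0.0002  0.0008  0.0088  0.0002  0.0004 -0.0014]
[ 0.0003  0.0007  0.0581  0.0002  0.0004 -0.0014]
t 3.525 pos [ 0.3882 -0.0755  0.1216] yaw y 51.5 F [-0.2 -0.5  0.6] 0.03810257012827371
```

View pics/c4.png

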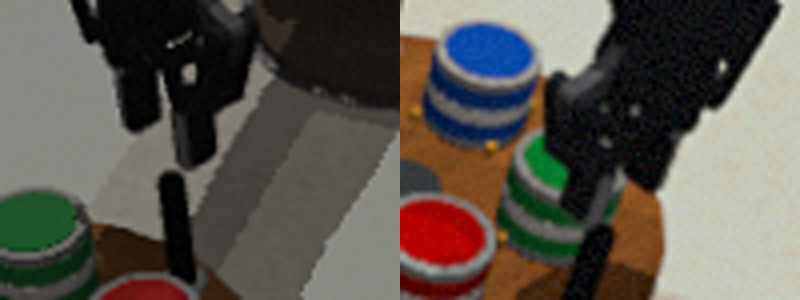

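play_rows(targets="0 0 0.016 0 0 0 0.1; 0 0 0.032 0 0 0 0.1; 0 0 0.048 0 0 0 0.1; 0 0 0.063 0 0 0 0.1; 0 0 0.063 0 0 0 0.1")

```text
clock: 4.25
tool_pos: [0.3876, -0.0748, 0.072]
tcp_rot: [0.329, 0.944, -0.0, -0.001]
ft_force: [0.1, -0.6, -0.7]
opening: 0.0384
```

```bash
python3 -c "
from h import *
rows([(141.7-4*i,.074) for i in range(1,6)])
a=arm.grab_frame('scene');b=arm.grab_frame('side')
f=lambda i,x,y:cv2.resize(i[y:y+75,x:x+100],(400,300),interpolation=cv2.INTER_CUBIC)
cv2.imwrite('pics/c5.png',np.hstack([f(a,190,40),f(b,385,130)])[:,:,::-1])"
```

```text
[-0.0014  0.0127 -0.0027 -0.0003 -0.0006  0.0216]
[-0.0026  0.0247 -0.0027 -0.0004 -0.0006  0.0438]
[-0.0047  0.0366 -0.0027 -0.0004 -0.0006  0.0661]
[-0.0076  0.0484 -0.0027 -0.0004 -0.0006  0.0883]
[-0.0113  0.0599 -0.0027 -0.0004 -0.0005  0.1105]
t 4.25 pos [ 0.3876 -0.0748  0.072 ] yaw y 51.6 F [ 0.1 -0.6 -0.7] 0.038370849949389156
```

View pics/c5.png

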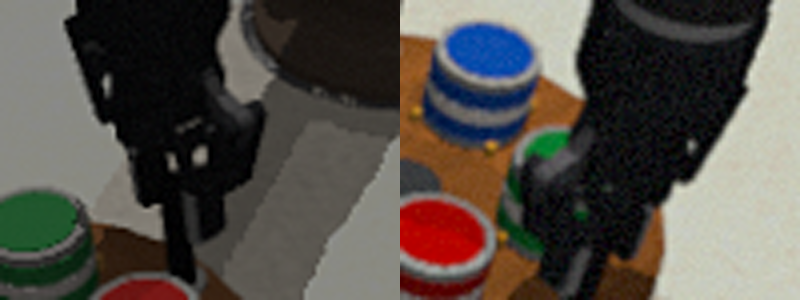

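The fingers now reach down beside the peg, with the peg at (178,240) left of the finger at (208,240) in the scene crop. I'll push along the arc and watch the force.

play_rows(targets="-0.001 0.012 0 0 0 0.022 0.1; -0.003 0.024 0 0 0 0.044 0.1; -0.005 0.036 0 0 0 0.066 0.1; -0.008 0.048 0 0 0 0.088 0.1; -0.011 0.06 0 0 0 0.11 0.1")

```text
clock: 4.97
tool_pos: [0.4227, -0.0463, 0.0736]
tcp_rot: [0.488, 0.873, -0.002, 0.001]
ft_force: [-2.5, -6.2, -0.4]
opening: 0.0386
```

```bash
python3 -c "
from h import *
rows([(121.7-4*i,.074) for i in range(1,6)])
f=arm.grab_frame('scene');np.save('pics/s6.npy',f);hsv=cv2.cvtColor(f,cv2.COLOR_RGB2HSV)
m=cv2.inRange(hsv,(24,120,120),(34,255,255));k,l,st,c=cv2.connectedComponentsWithStats(m)
print([(c[i].round(1),st[i][4]) for i in range(1,k) if st[i][4]>80])"
```

```text
[ 0.0015  0.0125 -0.0006 -0.0008  0.001   0.0218]
[ 0.0003  0.0245 -0.0006 -0.0007  0.001   0.044 ]
[-0.0018  0.0364 -0.0006 -0.0007  0.001   0.0662]
[-0.0047  0.0482 -0.0007 -0.0007  0.001   0.0884]
[-0.0084  0.0597 -0.0007 -0.0006  0.0011  0.1106]
t 4.975 pos [ 0.4227 -0.0463  0.0736] yaw y 31.6 F [-2.5 -6.2 -0.4] 0.03864653183131336
[(array([184.3, 151.1]), np.int32(383)), (array([138.8, 254.2]), np.int32(1157))]
```

The reaction is about 6.7 N, and the yellow tin has moved toward the arrow, from (196,149) to (184,151). I'll continue.

play_rows(targets="0.001 0.012 0 0 0 0.022 0.1; 0 0.024 0 0 0 0.044 0.1; -0.002 0.036 0 0 0 0.066 0.1; -0.005 0.048 0 0 0 0.088 0.1; -0.0085 0.06 0 0 0 0.11 0.1")

```text
clock: 5.65
tool_pos: [0.4643, -0.027, 0.0734]
tcp_rot: [0.63, 0.777, -0.001, 0.0]
ft_force: [-1.4, -0.8, -1.0]
opening: 0.0389
```

```bash
python3 -c "
from h import *
rows([(101.7-4*i,.074) for i in range(1,6)])"
```

```text
[-0.002   0.0115 -0.0008 -0.0002  0.0002  0.0233]
[-0.0033  0.0236 -0.0008 -0.0002  0.0002  0.0455]
[-0.0055  0.0355 -0.0008 -0.0002  0.0002  0.0677]
[-0.0084  0.0472 -0.0008 -0.0002  0.0003  0.0899]
[-0.0122  0.0587 -0.0008 -0.0002  0.0003  0.1122]
t 5.65 pos [ 0.4643 -0.027   0.0734] yaw y 11.9 F [-1.4 -0.8 -1. ] 0.03887751542032883
```

play_rows(targets="-0.002 0.0115 0 0 0 0.022 0.1; -0.003 0.0235 0 0 0 0.045 0.1; -0.0055 0.0355 0 0 0 0.067 0.1; -0.0085 0.047 0 0 0 0.089 0.1; -0.012 0.0585 0 0 0 0.111 0.1")

```text
clock: 6.28
tool_pos: [0.5105, -0.0265, 0.0739]
tcp_rot: [0.755, 0.656, 0.001, 0.001]
ft_force: [1.0, -0.4, 1.1]
opening: 0.0384
```

```bash
python3 -c "
from h import *
rows([(81.7-4*i,.074) for i in range(1,4)])
f=arm.grab_frame('scene');hsv=cv2.cvtColor(f,cv2.COLOR_RGB2HSV)
m=cv2.inRange(hsv,(24,120,120),(34,255,255));k,l,st,c=cv2.connectedComponentsWithStats(m)
print([(c[i].round(1),st[i][4]) for i in range(1,k) if st[i][4]>80])"
```

```text
[-0.0012  0.0105 -0.0001  0.0007 -0.      0.0234]
[-0.0025  0.0225 -0.      0.0007 -0.0001  0.0457]
[-0.0047  0.0344 -0.      0.0007 -0.0001  0.0679]
t 6.275 pos [ 0.5105 -0.0265  0.0739] yaw y -8.1 F [ 1.  -0.4  1.1] 0.038449647428496325
[(array([151.6, 144. ]), np.int32(352)), (array([138.8, 254.2]), np.int32(1156))]
```

play_rows(targets="-0.001 0.0105 0 0 0 0.023 0.1; -0.0025 0.0225 0 0 0 0.045 0.1; -0.0045 0.034 0 0 0 0.067 0.1; -0.0045 0.034 0 0 0 0.067 0.1; -0.0045 0.034 0 0 0 0.067 0.1")

```text
clock: 6.95
tool_pos: [0.5338, -0.0331, 0.0733]
tcp_rot: [0.819, 0.574, 0.0, -0.0]
ft_force: [0.1, -0.4, -0.1]
opening: 0.0384
```

play_rows(targets="0 0 -0.03 0 0 0 0.1; 0 0 -0.06 0 0 0 0.1; 0 0 -0.1 0 0 0 0.1; 0 0 -0.15 0 0 0 0.1; 0 0 -0.17 0 0 0 0.1")

```text
clock: 7.58
tool_pos: [0.5346, -0.0331, 0.2029]
tcp_rot: [0.819, 0.574, 0.001, 0.001]
ft_force: [-0.4, 0.3, -0.7]
opening: 0.0385
```

```bash
python3 -c "
from h import *
for n in('scene','side'):
  f=arm.grab_frame(n);np.save(f'pics/{n}9.npy',f);hsv=cv2.cvtColor(f,cv2.COLOR_RGB2HSV)
  m=cv2.inRange(hsv,(24,120,120),(34,255,255));k,l,st,c=cv2.connectedComponentsWithStats(m)
  for i in range(1,k):
    if st[i][4]>80:
      q=ray(n,c[i],.107)-C;print(n,c[i].round(1),np.hypot(*q).round(3),np.degrees(np.arctan2(q[1],q[0])).round(1))
a,b=np.load('pics/scene9.npy'),np.load('pics/side9.npy')
f=lambda i,x,y:cv2.resize(i[y:y+150,x:x+200],(400,300),interpolation=cv2.INTER_CUBIC)
cv2.imwrite('pics/c9.png',np.hstack([f(a,90,70),f(b,290,90)])[:,:,::-1]);rows([(69.7,.2)])"
```

```text
scene [149.  141.7] 0.084 -45.4
scene [138.8 254.2] 0.305 1.4
side [366.1 141.5] 0.09 -48.1
side [267.4 148.2] 0.276 5.6
[-0.0001  0.0013  0.0028  0.0008 -0.0003  0.0016]
t 7.675 pos [ 0.5347 -0.0331  0.2021] yaw y -20.0 F [0.5 0.4 1.3] 0.03869584838204853
```

View pics/c9.png

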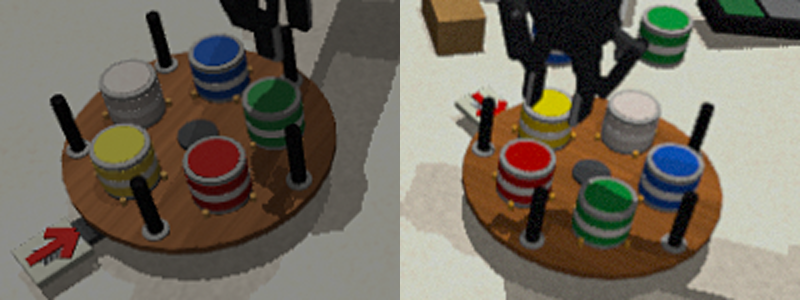

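The yellow tin now stands at the arrow, at crop (122,148) where the white tin was, and it is upright. The fingers are clear above the deck. Before handing in I'll check numerically that the pegs sit at click positions.

```bash
python3 -c "
from h import *
f=arm.grab_frame('scene')
P=[(166.5,79),(118.7,120),(237.1,133),(161.1,158)]
g=[cv2.cvtColor(x,cv2.COLOR_RGB2GRAY) for x in(np.load('pics/scene.npy'),f)]
ok=True
for x,y in P:
  t=(g[0][int(y)-5:int(y)+11,int(x)-7:int(x)+8]<45);best=max(((t==(g[1][int(y)-5+j:int(y)+11+j,int(x)-7+i:int(x)+8+i]<45)).mean(),-abs(i)-abs(j),i,j) for i in range(-8,9) for j in range(-8,9))
  print(best);ok&=max(abs(best[2]),abs(best[3]))<=2
s=arm.get_state();print(ok,s['clock'],np.abs(s['joint_vel']).max())
if ok: arm.close_job();print('closed')"
```

```text
(np.float64(0.9708333333333333), -1, 0, 1)
(np.float64(0.9791666666666666), 0, 0, 0)
(np.float64(0.8166666666666667), 0, 0, 0)
(np.float64(0.9541666666666667), 0, 0, 0)
True 7.725 0.03651259127513495
the job is handed in; nothing more can be done
closed
```

I turned the carousel one position clockwise (−72°), so the yellow tin now stands at the red arrow. I did it by pushing one peg with a half-open gripper, then lifted the gripper clear and handed the job in at 7.7 s. I viewed 9 pictures.

**Last checks:**
- **Click position:** the four pegs I compared were within 1 pixel of their starting images, so the deck is settled in its click position. One of them matched less cleanly (0.82, the others at least 0.95).
- **Yellow tin:** in the final picture it stands upright in the pocket the white tin had left. Nothing was touching the fingers, and the force readings were about 1 N, which is noise level.

**What failed or disagreed:**
- **First push missed:** the fingers passed over the peg without moving the deck. The cameras showed the tips about 38 mm higher than the reported tool position. I went back, lowered the tool about 33 mm, and the second push worked, with a reaction of about 6.7 N on the way out of the click.
- **Tin angle by colour:** the rough colour-based estimate put the tin at −45° to −48°, against about −38° expected for the arrow. That is about 10 to 15 mm at the tin's radius, inside the 18 mm limit but not by much. The same estimate was off by a few degrees at the start too, so I relied on the peg comparison and the picture.

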